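Open the specimen cooler onto its lid rest and load the fitting cold brick

TASK

Get the specimen cooler ready: lift its hinged lid open and ease it back, without forcing it, until it lies on its lid rest, and leave it there. Then lay the one blue cold brick whose length matches the empty bay flat into that bay, set down rather than dropped, and let go; leave the other two bricks and the things around where they are.

Things in the scene. Friction and masses are not known exactly. Their poses are not given: they have to be found in the camera images.
- cooler: dark grey box, fixed to the table, 180 (x) by 240 (y) by 118 mm high without its lid, walls 18 mm. Origin: centre of its underside; its front (lip side) faces its -x. Inside, white foam (top 85 mm up, 144 by 204 mm) holds red-capped vials (up to 102 mm above the table, y -95 to -51 mm) and one empty rectangular bay
- bay (a point): centre of the floor of the empty bay, 60 mm above the table, 30 mm to the +y side of the cooler's middle; axes as the cooler's. The bay is 118 mm long (x), 66 mm wide (y), 25 mm deep to the foam top; the cooler's rim is 58 mm above the bay floor. Covered by the lid until it is opened
- lid: pale lid, 180 by 240 by 22 mm, about 0.4 kg. Origin: on the hinge axis (rear top edge of the box), mid-width, level with the lid's underside, 118 mm up; shut, its axes are the cooler's and it reaches 180 mm to -x; it opens turning about its +y. Its hinge drags: it falls shut from under about 65 degrees, stands by itself when steeper, and must be pushed all the way onto the rest
- lid_lip (a point): middle of the lower front edge of the black pull lip, which stands 24 mm out from the lid's front edge and is 120 mm wide and 10 mm thick, its underside 118 mm above the table when shut; 204 mm from the hinge axis. Nothing lies below it, so a finger can be hooked under it. Axes as the lid's
- lid_rest: steel bracket with two rubber pads behind the lid: the stop on which the back of the open lid comes to lie, at 98 to 114 degrees of opening depending on how the bracket is set. Origin on the hinge axis; its axes are those of the lid when the lid lies on the pads. The pads are 60 mm from the hinge axis, 85 mm either side of the middle
- brick_short: blue hard cold brick 90 mm long (x), 58 wide (y), 25 thick, with a grip ridge on top along x, 60 long, 18 wide, rising to 55 mm. Origin: centre of its underside. About 0.18 kg
- brick_mid: the same but 110 mm long: the one that matches the bay. About 0.22 kg
- brick_long: the same but 130 mm long. About 0.26 kg
- sanitiser: clear bottle with blue cap, 60 mm across, 150 mm tall, standing; origin at the centre of its underside
- glove_box: teal carton of gloves, 120 by 220 by 75 mm; origin at the centre of its underside
- scissors: red-handled scissors lying flat, about 170 mm long; origin near the pivot, on the table
There are look-alikes about, which are no part of the job. What is shaped like the brick_mid but yellow is not meant.

How it is judged:
By the outcome, as a careful person would: the job done as asked, in the order asked, and still so for the second after the job is handed in, with the robot touching nothing.
It also fails if it takes over 72 s, if anything falls off the work surface, if the arm or the gripper's body presses on something with over 40 N, if the wrist force passes 120 N, or if a joint passes its speed limit or range.

ROBOT

A 7-joint arm with a two-finger parallel gripper is mounted at the origin on the work surface. World frame = base frame: x ahead of the robot, y to its left, z up, the work surface at z = 0. Lengths are in m, angles in rad, forces in N, time in s.
With the tool pointing down it reaches from about 0.4 to 0.85 m from the base axis. Payload 4.5 kg.
Tool frame: the origin (TCP) lies at the very end of the fingers, on their centre line; the grasp point (between the pads) lies 19 mm behind it (tcp_to_grasp is the z of the grasp point in the tool frame, in m); z points along the fingers, y is the line along which they close (so a half turn about z gives the same grasp; the last joint's range is limited). The gripper opens to 88 mm and grips with 3 to 60 N. Pads are 18 mm wide; open, the fingers measure 123 mm over their backs; the gripper's body (75 mm by 187 mm) begins 45 mm behind the grasp point.
Start: joints at [1.177, 0.689, -0.195, 1.565, 0.157, 0.902, -0.215], TCP at [0.259, -0.569, 0.239] pointing down, gripper open.
Joint ranges: [-3.01, 3.01], [-0.46, 2.08], [-1.47, 1.51], [0.13, 2.56], [-1, 4.14], [0.04, 2.09], [-2.66, 2.66]. Speed limits (rad/s): [2.57, 2.57, 3.14, 3.14, 3.14, 3.14, 3.14].

INTERFACE

Orientations are given as a unit quaternion [x, y, z, w].
In Python, from plant import * gives the robot as it stands. The module is installed in compiled form; this text tells all that it offers.
- The arm moves only by the shell command python3 -m jog 'ROWS' [OPENING] [FORCE]. ROWS is JSON, a list that holds one entry, the list of rows, each a list of 6 numbers: the shift along the tool's x, y, z in m, then the turn, a rotation vector about the tool's x, y, z in rad. In form: [[[dx, dy, dz, ax, ay, az], ...]]. A call has 1 to 12 rows; each row shifts and turns the commanded pose from where the row before left it, along the tool's axes as they then stand; what a row does not reach is not made up. A row lasts 1/8 s, in which the tool goes at most 62.5 mm and 10.7 degrees, less where a joint would pass 70% of its speed; a pose out of reach is approached as far as the arm can. A call with a gripper value outside its range is refused whole. OPENING is the finger opening in m, from 0 to 0.0881, set as the call begins (- or left out, the last holds). The fingers move at their own pace and stop on an object; FORCE is the grip in N (left out, the last holds). Time passes only in rows, so rows that do not move let the fingers close. It gives the time, the measured TCP pose, the force, the opening and the grip force at its end, in the units of the state.
- get_state(): the state, without advancing time (a new reading comes with each control period).
- snapshot(name): name is "scene" or "top"; returns a dict with "frame" (480x640x3 uint8, red, green, blue), "mtx" (3x3 intrinsics, pixels), "D" ([k1, k2, p1, p2, k3] as OpenCV has them; the pictures are not rectified), "xyz" and "orientation" of the camera in the world. Camera axes: x right, y down, z forward; pixel columns grow to the right and rows downward; lengths in m; the calibration is good to about 2 mm. A picture is of the moment at which its call begins. There is no depth.
- finish_job(): hands the job in; it is judged then, once.
The state is a dict: "clock": time; "q": joint angles; "qd": joint speeds; "joint_torque": joint torques, N m; "tool_pos": TCP position; "eef_rot": TCP orientation; "contact_force": force on the tool from outside, world axes, zero at the start; "moment": the same for the moment, N m; "opening": opening from 0.0 (shut) to 1.0 (fully open); "finger_force": force on a finger pad.
Only numpy, scipy, OpenCV 4.12 (cv2) and the standard library are available. Lean on these libraries where they do the work, as an engineer would, in place of code of your own. Each camera call takes 0.05 s, during which the arm holds its last target. There are 200 camera calls.

## Working session

There is one attempt and no reset: what is moved stays moved. The work goes in short steps, Python scripts to look and compute and a shell command to move; the robot and the scene stay as the last step left them, time stands still between calls to the robot, and variables do not carry over. Pictures are saved under pics/ and viewed, at most 10 in all, crops included, and the job is handed in when it is done.

```bash
mkdir -p pics; cat > h.py <<'E'
from plant import *
import numpy as np, cv2, json
from scipy.spatial.transform import Rotation as R
def snap(n,f=None):
    s=snapshot(n)
    if f: cv2.imwrite('pics/'+f,s['frame'][:,:,::-1])
    return s
def ray(s,u,v):
    p=cv2.undistortPoints(np.array([[[u,v]]],float),np.array(s['mtx']),np.array(s['D']))[0,0]
    return np.array(s['xyz']),R.from_quat(s['orientation']).apply([p[0],p[1],1])
def atz(s,u,v,z):
    o,d=ray(s,u,v); return o+d*(z-o[2])/d[2]
def proj(s,P):
    r=R.from_quat(s['orientation']).inv(); c=r.apply(np.atleast_2d(P)-np.array(s['xyz']))
    return cv2.projectPoints(c,np.zeros(3),np.zeros(3),np.array(s['mtx']),np.array(s['D']))[0][:,0]
E
python3 - <<'E'
from h import *
for n in('top','scene'):
    s=snap(n,n+'0.png');print(s['xyz'],R.from_quat(s['orientation']).as_matrix().round(2).tolist(),np.array(s['mtx']).round(0).tolist())
st=get_state();print(st['clock'],st['tool_pos'],st['eef_rot'],R.from_quat(st['eef_rot']).as_matrix().round(2).tolist(),st['contact_force'])
E
```

```text
[ 0.26778204 -0.02566242  1.40153899] [[-0.02, -0.98, 0.18], [-1.0, 0.02, 0.02], [-0.03, -0.18, -0.98]] [[520.0, 0.0, 316.0], [0.0, 520.0, 234.0], [0.0, 0.0, 1.0]]
[1.37700822 0.1839     0.99664192] [[-0.24, 0.69, -0.69], [0.97, 0.18, -0.16], [0.02, -0.7, -0.71]] [[525.0, 0.0, 315.0], [0.0, 525.0, 250.0], [0.0, 0.0, 1.0]]
0.1 [ 0.25900985 -0.56819256  0.23801892] [ 9.77199645e-01  2.12320987e-01 -2.47295719e-04 -7.68883783e-04] [[0.91, 0.41, -0.0], [0.41, -0.91, 0.0], [-0.0, -0.0, -1.0]] [ 0.09065663 -0.38956705 -0.3869384 ]
```

View pics/top0.png

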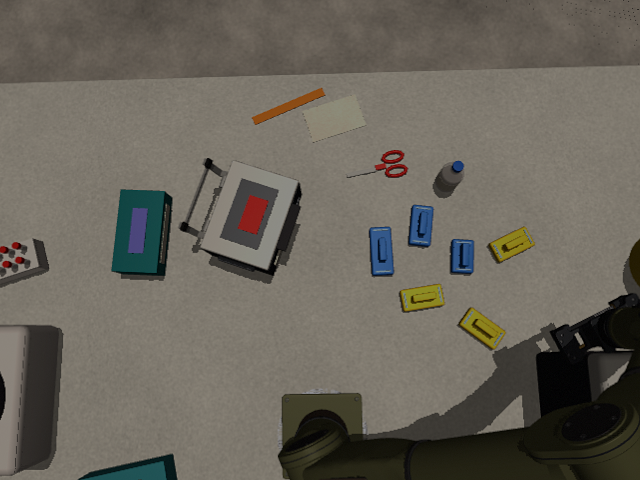

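View pics/scene0.png

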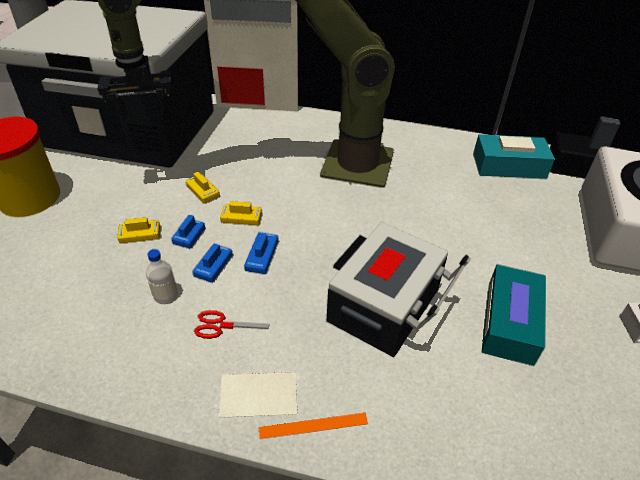

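The pictures show the shut cooler in top at about (250,215), with the lip on the right side and the rest on the left. Candidates in top are blue (381,251), (421,225) and (462,256), and yellow look-alikes (512,245), (422,298) and (482,328). By length, the blue one at (421,225) should be the mid brick. I'll check that with a measured crop.

```bash
python3 - <<'E'
from h import *
s=snap('top');f=s['frame']
a=cv2.resize(f[150:285,350:490],None,fx=4,fy=4,interpolation=cv2.INTER_CUBIC)
b=cv2.resize(f[150:285,175:310],None,fx=4,fy=4,interpolation=cv2.INTER_CUBIC)
b=b[:, -240*1:] if 0 else b
cv2.imwrite('pics/crop_b.png',a[:,:,::-1]);cv2.imwrite('pics/crop_c.png',b[:,:,::-1])
h=cv2.cvtColor(f,cv2.COLOR_RGB2HSV)
for nm in('top','scene'):
    s=snap(nm);h=cv2.cvtColor(s['frame'],cv2.COLOR_RGB2HSV)
    m=cv2.inRange(h,(100,120,40),(125,255,255))
    n,l,st,c=cv2.connectedComponentsWithStats(m)
    for i in range(1,n):
        if st[i,4]<200: continue
        P=np.argwhere(l==i)[:,::-1].astype(float)
        W=np.array([atz(s,u,v,.018)[:2] for u,v in P],np.float32)
        (cx,cy),(w,hh),ang=cv2.minAreaRect(W)
        print(nm,c[i].round(0),st[i,4],'ctr',round(cx,3),round(cy,3),'size',round(w,3),round(hh,3),'ang',round(ang,1))
E
```

```text
top [421. 225.] 753 ctr 0.539 -0.277 size 0.057 0.109 ang 82.1
top [381. 251.] 930 ctr 0.472 -0.167 size 0.129 0.057 ang 1.7
top [462. 255.] 613 ctr 0.453 -0.384 size 0.056 0.089 ang 86.3
scene [188. 232.] 641 ctr 0.446 -0.383 size 0.069 0.118 ang 85.6
scene [261. 253.] 888 ctr 0.473 -0.167 size 0.143 0.061 ang 1.4
scene [212. 263.] 858 ctr 0.539 -0.277 size 0.067 0.121 ang 81.8
scene [519. 303.] 740 ctr 0.476 0.492 size 0.045 0.131 ang 86.5
```

View pics/crop_b.png

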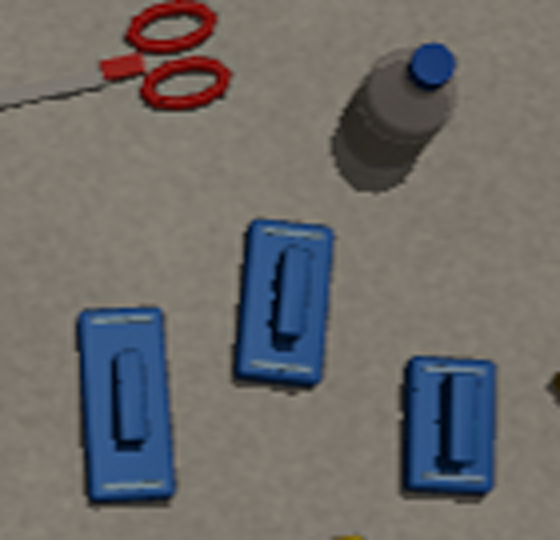

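View pics/crop_c.png

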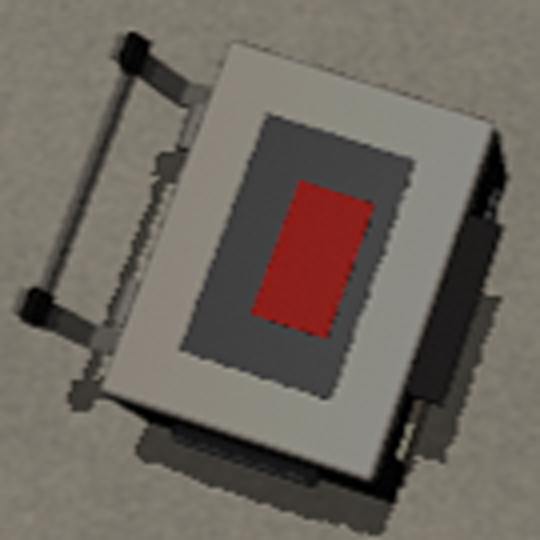

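The crop confirms that the brick at (421,225) is 109 mm long, so it is brick_mid. The neighbours measure 129 and 89 mm. The lid corners in the full image are about (234,161), (299,181), (269.5,269.5) and (201,247), and the lip is at about (290,225). Next I'll fit the cooler pose and plan the reach to the lip.

```bash
python3 - <<'E'
from h import *
s=snap('top')
c=np.array([atz(s,u,v,.14) for u,v in [(234.2,160.7),(298.7,181.2),(269.5,269.5),(201.2,247)]])
TL,TR,BR,BL=c
print(c.round(3).tolist())
print('sides',[np.linalg.norm(c[i]-c[(i+1)%4]).round(3) for i in range(4)])
ctr=c.mean(0); x=(TL-TR)+(BL-BR); y=(TL-BL)+(TR-BR)   # cooler +x towards hinge
ax=np.arctan2(x[1],x[0]); ay=np.arctan2(y[1],y[0])
print('ctr',ctr,'yaw from x,deg',np.degrees(ax),'from y',np.degrees(ay))
# which side is y: +y = z cross x
E
```

```text
[[0.692, 0.208, 0.14], [0.634, 0.044, 0.14], [0.412, 0.118, 0.14], [0.471, 0.287, 0.14]]
sides [np.float64(0.174), np.float64(0.234), np.float64(0.179), np.float64(0.234)]
ctr [0.5523101 0.1642536 0.14     ] yaw from x,deg 70.5699743280755 from y -19.15134352577023
```

```bash
cat >> h.py <<'E'
YAW=np.radians(70.7); CX=np.array([np.cos(YAW),np.sin(YAW),0]); CY=np.array([-np.sin(YAW),np.cos(YAW),0]); UP=np.array([0,0,1.])
CTR=np.array([.5523,.1643,0]); H=CTR+.09*CX+.118*UP
def cool(x,y,z): return CTR+x*CX+y*CY+z*UP          # cooler frame -> world
def tilt(th):                                       # tool elevated: th=0 down, th=90 along cooler +x
    t=np.radians(th); z=np.sin(t)*CX-np.cos(t)*UP; y=-CY
    return R.from_matrix(np.c_[np.cross(y,z),y,z])
def down(a):                                        # tool down, tool x at world angle a (deg)
    x=np.array([np.cos(np.radians(a)),np.sin(np.radians(a)),0]);z=-UP
    return R.from_matrix(np.c_[x,np.cross(z,x),z])
def delta(p,Rt=None,note=''):
    s=get_state(); R0=R.from_quat(s['eef_rot']); d=np.array(p)-s['tool_pos']
    print(note,'t=%.2f'%s['clock'],'shift(now)',R0.inv().apply(d).round(4),'|d|%.3f'%np.linalg.norm(d), end=' ')
    if Rt is not None: print('shift(after turn)',Rt.inv().apply(d).round(4),'turn',(R0.inv()*Rt).as_rotvec().round(3), end=' ')
    print('F',np.round(s['contact_force'],1),'pos',np.round(s['tool_pos'],3))
E
python3 - <<'E'
from h import *
L=cool(-.114,0,.118)
pre=L+(.0035-.09)*CX-.0247*UP
print(L,pre)
delta([pre[0],pre[1],.24],tilt(0),'above')
delta(pre,tilt(45),'pre')
E
```

```text
[0.51462136 0.05670669 0.118     ] [ 0.48603186 -0.02493209  0.0933    ]
above t=0.30 shift(now) [ 0.4319 -0.4005 -0.0014] |d|0.589 shift(after turn) [ 0.588   0.0344 -0.0015] turn [-0.001 -0.    -0.806] F [ 0.2 -0.8  0.1] pos [ 0.259 -0.569  0.238]
pre t=0.30 shift(now) [ 0.4319 -0.4004  0.1453] |d|0.607 shift(after turn) [0.3131 0.0344 0.5184] turn [ 0.316  0.741 -0.764] F [ 0.2 -0.8  0.1] pos [ 0.259 -0.569  0.238]
```

```bash
python3 -m jog '[[[0.036,-0.0334,0,0,0,0],[0.036,-0.0334,0,0,0,0],[0.036,-0.0334,0,0,0,0],[0.036,-0.0334,0,0,0,0],[0.036,-0.0334,0,0,0,0],[0.036,-0.0334,0,0,0,0],[0.036,-0.0334,0,0,0,0],[0.036,-0.0334,0,0,0,0],[0.036,-0.0334,0,0,0,0],[0.036,-0.0334,0,0,0,0],[0.036,-0.0334,0,0,0,0],[0.036,-0.0334,0,0,0,0]]]' 0
python3 -m jog '[[[0,0,0,0,0,-0.134],[0,0,0,0,0,-0.134],[0,0,0,0,0,-0.134],[0,0,0,0,0,-0.134],[0,0,0,0,0,-0.134],[0,0,0,0,0,-0.134],[0,0,0,0,0.131,0],[0,0,0,0,0.131,0],[0,0,0,0,0.131,0],[0,0,0,0,0.131,0],[0,0,0,0,0.131,0],[0,0,0,0,0.131,0]]]'
python3 - <<'E'
from h import *
L=cool(-.114,0,.118)
pre=L+(.0035-.09)*CX-.0247*UP
delta(pre,tilt(45),'pre');print(get_state()['q'])
E
```

```text
clock: 1.8
tool_pos: [0.4867, -0.0232, 0.2389]
eef_rot: [0.977, 0.212, 0.0, 0.0]
contact_force: [0.7, -0.2, 0.3]
opening: 0.008
finger_force: 0.0
clock: 3.3
tool_pos: [0.4865, -0.0258, 0.2391]
eef_rot: [0.754, 0.533, 0.315, -0.221]
contact_force: [-0.2, 1.1, -0.4]
opening: 0.007
finger_force: 0.0
pre t=3.30 shift(now) [-0.1031 -0.001   0.1031] |d|0.146 shift(after turn) [-0.1027 -0.0008  0.1036] turn [ 0.004 -0.004 -0.002] F [-0.2  1.1 -0.4] pos [ 0.487 -0.026  0.239]
[ 1.04779145  0.88012588 -1.06359451  2.07160321 -0.1054092   0.43550293
 -0.01152602]
```

```bash
python3 -m jog '[[[-0.0206,0,0.0207,0,0,0],[-0.0206,0,0.0207,0,0,0],[-0.0206,0,0.0207,0,0,0],[-0.0206,0,0.0207,0,0,0],[-0.0206,0,0.0207,0,0,0],[0.01,0,0.01,0,0,0],[0.01,0,0.01,0,0,0],[0.01,0,0.01,0,0,0],[0.01,0,0.01,0,0,0],[0.01,0,0.01,0,0,0],[0,0,0,0,0,0]]]'
python3 - <<'E'
from h import *
delta(cool(-.114+.0035,0,.118-.0247),tilt(45),'under lip')
s=snap('scene');cv2.imwrite('pics/hook.png',cv2.resize(s['frame'][190:340,300:460],None,fx=4,fy=4,interpolation=cv2.INTER_CUBIC)[:,:,::-1])
L=[cool(-.114,-.06,.118),cool(-.114,.06,.118),cool(-.09,-.12,.14),cool(-.09,.12,.14),cool(.09,-.12,.14)]
print(((proj(s,L)-[300,190])*4).round(0))
E
```

```text
clock: 4.68
tool_pos: [0.5099, 0.0438, 0.0932]
eef_rot: [0.753, 0.535, 0.313, -0.221]
contact_force: [-0.0, -0.4, -0.1]
opening: 0.005
finger_force: 0.0
under lip t=4.67 shift(now) [0.0122 0.0002 0.0121] |d|0.017 shift(after turn) [0.0123 0.0002 0.0121] turn [ 0.    -0.001  0.001] F [-0.  -0.4 -0.1] pos [0.51  0.044 0.093]
[[123. 309.]
 [228. 189.]
 [104. 366.]
 [314. 122.]
 [400. 514.]]
```

View pics/hook.png

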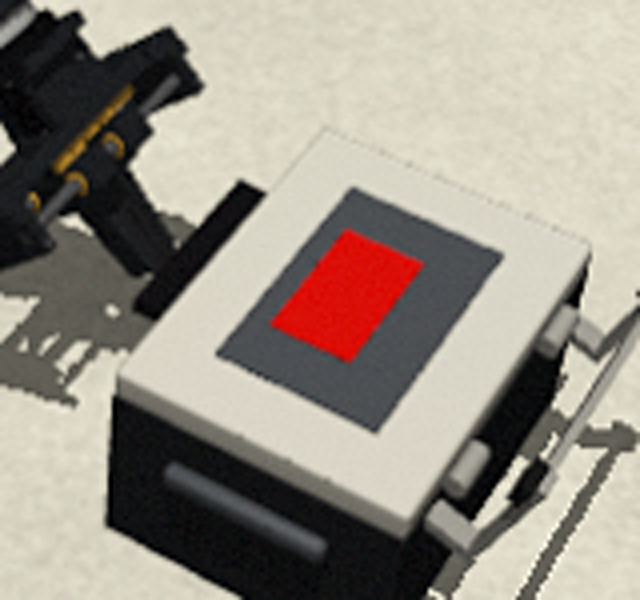

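```bash
cat >> h.py <<'E'
def arc(phi,S=.022,off=.009):
    th=min(45,80-phi); T=tilt(th); f=np.radians(phi)
    C=H+.204*(-np.cos(f)*CX+np.sin(f)*UP)
    return C+T.apply([-off,0,S]),T
def rows(path):
    s=get_state(); p,T=np.array(s['tool_pos']),R.from_quat(s['eef_rot'])
    for q,U in path:
        d=T.inv().apply(q-p); a=(T.inv()*U).as_rotvec()
        print(json.dumps([round(float(v),4) for v in d]+[round(float(v),3) for v in a])); p,T=q,U
E
python3 - <<'E'
from h import *
H+=.002*CX
p0,T0=arc(0,off=.016)
rows([(p0,T0)]+[arc(k) for k in range(0,81,5)])
E
```

```text
[0.0136, 0.0, 0.016, 0.001, -0.0, -0.001]
[0.007, 0.0, -0.0, 0.0, 0.0, 0.0]
[0.0131, 0.0, -0.012, 0.0, 0.0, 0.0]
[0.0141, 0.0, -0.0108, 0.0, 0.0, 0.0]
[0.015, 0.0, -0.0096, 0.0, 0.0, 0.0]
[0.0158, 0.0, -0.0082, 0.0, 0.0, 0.0]
[0.0164, -0.0, -0.0068, 0.0, 0.0, 0.0]
[0.017, -0.0, -0.0054, 0.0, 0.0, 0.0]
[0.0174, 0.0, -0.0039, 0.0, 0.0, 0.0]
[0.0158, 0.0, -0.0032, -0.0, -0.087, 0.0]
[0.0158, -0.0, -0.0032, 0.0, -0.087, -0.0]
[0.0158, 0.0, -0.0032, -0.0, -0.087, 0.0]
[0.0158, -0.0, -0.0032, 0.0, -0.087, -0.0]
[0.0158, -0.0, -0.0032, -0.0, -0.087, 0.0]
[0.0158, 0.0, -0.0032, 0.0, -0.087, 0.0]
[0.0158, -0.0, -0.0032, -0.0, -0.087, 0.0]
[0.0158, 0.0, -0.0032, -0.0, -0.087, 0.0]
[0.0158, 0.0, -0.0032, 0.0, -0.087, 0.0]
```

```bash
python3 -m jog '[[[0.0068,0,0.008,0,0,0],[0.0068,0,0.008,0,0,0],[0.007,0,0,0,0,0],[0.0131,0,-0.012,0,0,0],[0.0141,0,-0.0108,0,0,0],[0.015,0,-0.0096,0,0,0],[0,0,0,0,0,0]]]'
python3 - <<'E'
from h import *
H+=.002*CX
delta(*arc(15),'phi15')
s=snap('scene');cv2.imwrite('pics/lift.png',s['frame'][100:400,200:560][:,:,::-1])
E
```

```text
clock: 5.6
tool_pos: [0.5236, 0.0708, 0.1522]
eef_rot: [0.753, 0.535, 0.312, -0.223]
contact_force: [0.2, -0.1, -0.6]
opening: 0.003
finger_force: 0.3
phi15 t=5.60 shift(now) [-0.001  -0.0038  0.0037] |d|0.005 shift(after turn) [-0.001  -0.0038  0.0037] turn [-0.003 -0.001  0.001] F [ 0.2 -0.1 -0.6] pos [0.524 0.071 0.152]
```

View pics/lift.png

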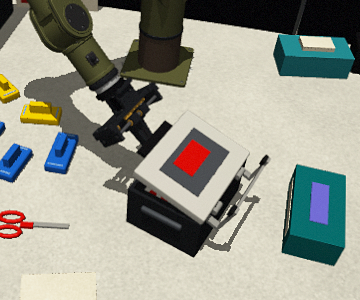

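The lid is lifting, tilted up at crop (195,165), with the fingers under its lip. I'll carry on along the arc.

```bash
python3 -m jog '[[[0.0158,0,-0.0075,0,0,0],[0.0164,0,-0.006,0,0,0],[0.017,0,-0.005,0,0,0],[0.0174,0,-0.0039,0,0,0],[0.0158,0,-0.0032,0,-0.087,0],[0.0158,0,-0.0032,0,-0.087,0],[0.0158,0,-0.0032,0,-0.087,0],[0,0,0,0,0,0]]]'
python3 - <<'E'
from h import *
H+=.002*CX
delta(*arc(50),'phi50')
E
```

```text
clock: 6.65
tool_pos: [0.5445, 0.1329, 0.2543]
eef_rot: [0.785, 0.562, 0.213, -0.151]
contact_force: [-0.5, -0.3, -1.0]
opening: 0.004
finger_force: 0.0
phi50 t=6.65 shift(now) [-0.005  -0.0031  0.0012] |d|0.006 shift(after turn) [-0.0051 -0.003   0.0013] turn [-0.003 -0.005  0.009] F [-0.5 -0.3 -1. ] pos [0.545 0.133 0.254]
```

```bash
python3 -m jog '[[[0.0125,0,-0.0025,0,-0.087,0],[0.0158,0,-0.0032,0,-0.087,0],[0.0158,0,-0.0032,0,-0.087,0],[0.0158,0,-0.0032,0,-0.087,0],[0.0158,0,-0.0032,0,-0.087,0],[0.0158,0,-0.0032,0,-0.087,0],[0,0,0,0,0,0],[0,0,0,0,0,0]]]'
python3 - <<'E'
from h import *
H+=.002*CX
delta(*arc(80),'phi80')
s=snap('scene');cv2.imwrite('pics/lift2.png',s['frame'][60:360,200:560][:,:,::-1])
E
```

```text
clock: 7.65
tool_pos: [0.5699, 0.2028, 0.2936]
eef_rot: [0.815, 0.579, -0.001, -0.003]
contact_force: [0.0, -0.0, 0.9]
opening: 0.003
finger_force: 0.0
phi80 t=7.65 shift(now) [ 0.0054 -0.0039 -0.0032] |d|0.007 shift(after turn) [ 0.0054 -0.0038 -0.0033] turn [-0.007 -0.002  0.001] F [ 0.  -0.   0.9] pos [0.57  0.203 0.294]
```

View pics/lift2.png

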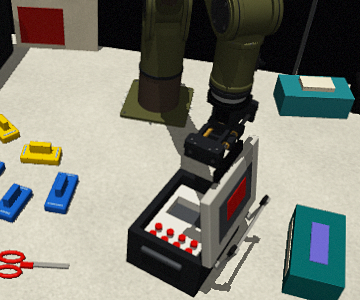

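The crop shows the lid standing at about 80° and the bay empty. Next I'll push it back with the vertical fingers, slowly.

```bash
python3 -m jog '[[[0,0,0.012,0,0,0],[0.008,0,0,0,0,0],[0.008,0,0,0,0,0],[0.008,0,0,0,0,0],[0.008,0,0,0,0,0],[0.008,0,0,0,0,0],[0.008,0,0,0,0,0],[0,0,0,0,0,0]]]'
python3 - <<'E'
from h import *
s=get_state();d=s['tool_pos']-H;print(d@CX,d@CY,d[2],s['contact_force']@CX,s['contact_force'])
E
```

```text
clock: 8.7
tool_pos: [0.5861, 0.2514, 0.2832]
eef_rot: [0.815, 0.58, 0.0, -0.003]
contact_force: [-0.3, -0.6, 0.2]
opening: 0.0
finger_force: 0.0
0.003371527320856552 -0.003160993536743293 0.16523544617348945 -0.6907579881617967 [-0.29497271 -0.62859151  0.1508425 ]
```

```bash
F='from h import *
s=get_state();d=s["tool_pos"]-H;print("x",round(d@CX,4),"Fx",round(s["contact_force"]@CX,2))'
python3 -m jog '[[[0.004,0,0,0,0,0],[0.004,0,0,0,0,0],[0,0,0,0,0,0]]]' >/dev/null; python3 -c "$F"
python3 -m jog '[[[0.004,0,0,0,0,0],[0.004,0,0,0,0,0],[0,0,0,0,0,0]]]' >/dev/null; python3 -c "$F"
python3 -m jog '[[[0.004,0,0,0,0,0],[0.004,0,0,0,0,0],[0,0,0,0,0,0]]]' >/dev/null; python3 -c "$F"
```

```text
x 0.0106 Fx -0.18
x 0.019 Fx 0.52
x 0.0269 Fx -0.06
```

```bash
F='from h import *
s=get_state();d=s["tool_pos"]-H;print("x",round(d@CX,4),"Fx",round(s["contact_force"]@CX,2))'
python3 -m jog '[[[0.003,0,0,0,0,0],[0.003,0,0,0,0,0],[0,0,0,0,0,0]]]' >/dev/null; python3 -c "$F"
python3 -m jog '[[[0.003,0,0,0,0,0],[0.003,0,0,0,0,0],[0,0,0,0,0,0]]]' >/dev/null; python3 -c "$F"
python3 - <<'E'
from h import *
s=snap('scene');cv2.imwrite('pics/push.png',cv2.resize(s['frame'][110:330,340:520],None,fx=3,fy=2.7)[:,:,::-1])
E
```

```text
x 0.0327 Fx 0.1
x 0.0387 Fx -0.45
```

View pics/push.png

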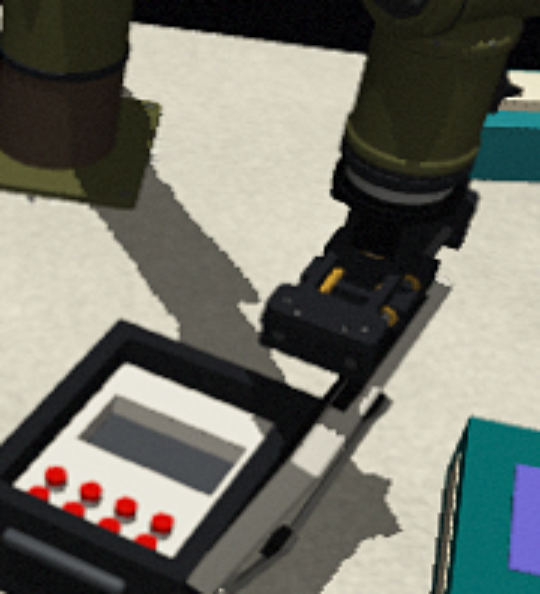

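The lid has leaned past vertical and is near the pads at crop (275,543) and (380,400). I'll keep going until the force rises.

```bash
F='from h import *
s=get_state();d=s["tool_pos"]-H;print("x",round(d@CX,4),"Fx",round(s["contact_force"]@CX,2))'
python3 -m jog '[[[0.003,0,0,0,0,0],[0.002,0,0,0,0,0],[0,0,0,0,0,0]]]' >/dev/null; python3 -c "$F"
python3 -m jog '[[[0.002,0,0,0,0,0],[0.002,0,0,0,0,0],[0,0,0,0,0,0]]]' >/dev/null; python3 -c "$F"
python3 -m jog '[[[0.002,0,0,0,0,0],[0.002,0,0,0,0,0],[0,0,0,0,0,0]]]' >/dev/null; python3 -c "$F"
```

```text
x 0.0435 Fx -0.51
x 0.0475 Fx -0.58
x 0.0516 Fx -0.51
```

```bash
F='from h import *
s=get_state();d=s["tool_pos"]-H;print("x",round(d@CX,4),"Fx",round(s["contact_force"]@CX,2))'
python3 -m jog '[[[0.002,0,0,0,0,0],[0.002,0,0,0,0,0],[0,0,0,0,0,0]]]' >/dev/null; python3 -c "$F"
python3 -m jog '[[[0.002,0,0,0,0,0],[0.001,0,0,0,0,0],[0,0,0,0,0,0]]]' >/dev/null; python3 -c "$F"
python3 - <<'E'
from h import *
for n in ('scene','top'):
    s=snap(n); np.savez('pics/'+n+'p.npz',**{k:np.array(v) for k,v in s.items()})
    for ph in (100,106,112):
        f=np.radians(ph); u=-np.cos(f)*CX+np.sin(f)*UP
        print(n,ph,proj(s,[H+.18*u-.12*CY,H+.18*u+.12*CY]).round(0).tolist())
f=snap('scene')['frame'][130:330,340:500]; g=snap('top')['frame'][140:290,160:320]
a=cv2.resize(f,(400,500));b=cv2.resize(g,(400,375)); c=np.zeros((500,800,3),np.uint8);c[:,:400]=a;c[:375,400:]=b
cv2.imwrite('pics/both.png',c[:,:,::-1])
E
```

```text
x 0.0555 Fx -0.29
x 0.0571 Fx -3.59
scene 100 [[427.0, 274.0], [474.0, 204.0]]
scene 106 [[436.0, 280.0], [482.0, 208.0]]
scene 112 [[444.0, 286.0], [489.0, 214.0]]
top 100 [[208.0, 133.0], [170.0, 233.0]]
top 106 [[201.0, 132.0], [163.0, 231.0]]
top 112 [[194.0, 130.0], [156.0, 229.0]]
```

View pics/both.png

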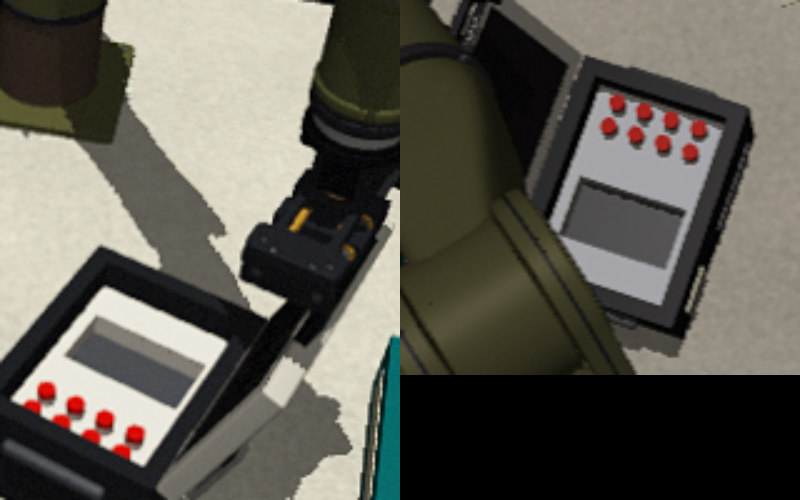

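```bash
F='from h import *
s=get_state();d=s["tool_pos"]-H;print("x",round(d@CX,4),"Fx",round(s["contact_force"]@CX,2))'
python3 -m jog '[[[0.001,0,0,0,0,0],[0.001,0,0,0,0,0],[0,0,0,0,0,0]]]' >/dev/null; python3 -c "$F"
python3 -m jog '[[[-0.015,0,0,0,0,0],[-0.03,0,0,0,0,0],[-0.04,0,-0.01,0,0,0],[-0.05,0,0,0,0,0],[-0.055,0,0,0,0,0],[-0.055,0,0,0,0,0]]]' 0.08
python3 - <<'E'
from h import *
delta([.539,-.277,.25],down(-8),'brick a');delta([.539,-.277,.25],down(82),'brick b')
E
```

```text
x 0.0577 Fx -7.77
clock: 13.82
tool_pos: [0.5256, 0.0735, 0.2935]
eef_rot: [0.815, 0.58, 0.002, -0.002]
contact_force: [1.7, -1.0, -0.1]
opening: 0.665
finger_force: 0.0
brick a t=13.82 shift(now) [-0.3271  0.1275  0.0411] |d|0.353 shift(after turn) [0.0621 0.3453 0.0435] turn [-0.006 -0.005  1.377] F [ 1.7 -1.  -0.1] pos [0.526 0.074 0.293]
brick b t=13.82 shift(now) [-0.3271  0.1275  0.0411] |d|0.353 shift(after turn) [-0.3453  0.0621  0.0435] turn [-0.    -0.007 -0.194] F [ 1.7 -1.  -0.1] pos [0.526 0.074 0.293]
```

```bash
python3 -m jog '[[[-0.0409,0.016,0,0,0,0],[-0.0409,0.016,0,0,0,0],[-0.0409,0.016,0,0,0,0],[-0.0409,0.016,0,0,0,0],[-0.0409,0.016,0,0,0,0],[-0.0409,0.016,0,0,0,0],[-0.0409,0.016,0,0,0,0],[-0.0409,0.016,0,0,0,0]]]' 0.06
python3 -m jog '[[[0,0,0.01,0,0,0.172],[0,0,0.01,0,0,0.172],[0,0,0.01,0,0,0.172],[0,0,0.01,0,0,0.172],[0,0,0.01,0,0,0.172],[0,0,0.01,0,0,0.172],[0,0,0.01,0,0,0.172],[0,0,0.01,0,0,0.172],[0,0,0,0,0,0]]]'
python3 - <<'E'
from h import *
delta([.539,-.277,.030],down(-8),'brick');st=get_state();print(st['q'],st['opening'])
s=snap('top','t2.png');snap('scene','s2.png')
g=s['frame'][140:290,160:320];b=cv2.resize(g,(640,600),interpolation=cv2.INTER_CUBIC);cv2.imwrite('pics/bay.png',b[:,:,::-1])
E
```

```text
clock: 14.82
tool_pos: [0.5402, -0.2783, 0.2919]
eef_rot: [0.815, 0.58, 0.002, -0.001]
contact_force: [1.2, -0.9, 0.1]
opening: 0.681
finger_force: 0.0
clock: 15.95
tool_pos: [0.5393, -0.2763, 0.2108]
eef_rot: [0.998, -0.068, -0.001, -0.002]
contact_force: [0.3, -0.4, -0.2]
opening: 0.676
finger_force: 0.0
brick t=15.95 shift(now) [0.0002 0.0015 0.1808] |d|0.181 shift(after turn) [-0.0002  0.0007  0.1808] turn [-0.004  0.002  0.003] F [ 0.3 -0.4 -0.2] pos [ 0.539 -0.276  0.211]
[ 0.30310512  0.70259059  0.17091535  1.66343186 -0.15998014  0.79250519
 -1.16033727] 0.6760132925773809
```

View pics/bay.png

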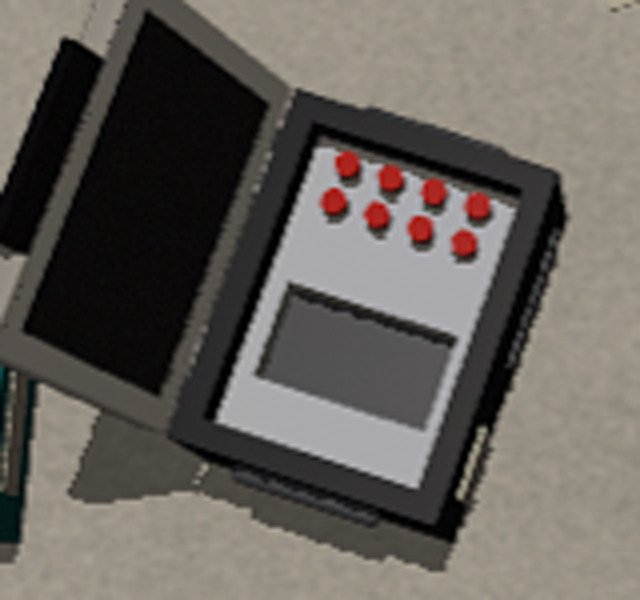

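The lid stays on the rest and the bay is clear. Bay corners in the crop are (288,283), (457,338), (424,430) and (255,375), and rim corners are (297,90), (562,178), (438,523) and (172,437). I'll recompute the pose from these while lowering onto the ridge.

```bash
python3 - <<'E'
from h import *
s=snap('top')
for nm,pts,z in(('bay',[(288,283),(457,338),(424,430),(255,375)],.085),('rim',[(297,90),(562,178),(438,523),(172,437)],.118)):
    c=np.array([atz(s,160+(u+.5)/4-.5,140+(v+.5)/4-.5,z) for u,v in pts]); TL,TR,BR,BL=c
    x=TL-TR+BL-BR;y=BL-TL+BR-TR;m=c.mean(0)
    print(nm,m.round(4),'len',np.linalg.norm(x)/2,np.linalg.norm(y)/2,'yaw',np.degrees(np.arctan2(x[1],x[0])),np.degrees(np.arctan2(y[1],y[0]))-90,
      'bay ctr',(m if nm=='bay' else m+.03*CY).round(4))
# independent check with the scene camera: pale-foam hole
s=snap('scene');f=s['frame'];h=cv2.cvtColor(f,cv2.COLOR_RGB2HSV)
print(proj(s,[CTR+.03*CY+x*CX+y*CY+.085*UP for x,y in((-.059,-.033),(.059,-.033),(.059,.033),(-.059,.033))]).round(1).tolist())
cv2.imwrite('pics/bays.png',cv2.resize(f[190:330,320:450],(650,600) and None,fx=4,fy=4,interpolation=cv2.INTER_CUBIC)[:,:,::-1])
E
python3 -m jog '[[[0,0.001,0.03,0,0,0],[0,0,0.03,0,0,0],[0,0,0.03,0,0,0],[0,0,0.03,0,0,0],[0,0,0.02,0,0,0],[0,0,0.02,0,0,0],[0,0,0.01,0,0,0],[0,0,0.01,0,0,0],[0,0,0,0,0,0]]]' 0.06
```

```text
bay [0.5257 0.1785 0.085 ] len 0.11658846428229468 0.06374528798066881 yaw 70.60429040838338 70.68623530951385 bay ctr [0.5257 0.1785 0.085 ]
rim [0.5526 0.1662 0.118 ] len 0.17955044874995077 0.2357900899042606 yaw 70.3550009127701 70.66512154996164 bay ctr [0.5243 0.1761 0.118 ]
[[362.8, 271.6], [407.8, 293.0], [420.1, 275.2], [376.2, 255.0]]
clock: 17.27
tool_pos: [0.5372, -0.2774, 0.0309]
eef_rot: [0.998, -0.07, -0.002, -0.002]
contact_force: [0.1, -0.2, 1.3]
opening: 0.68
finger_force: 0.0
```

View pics/bays.png

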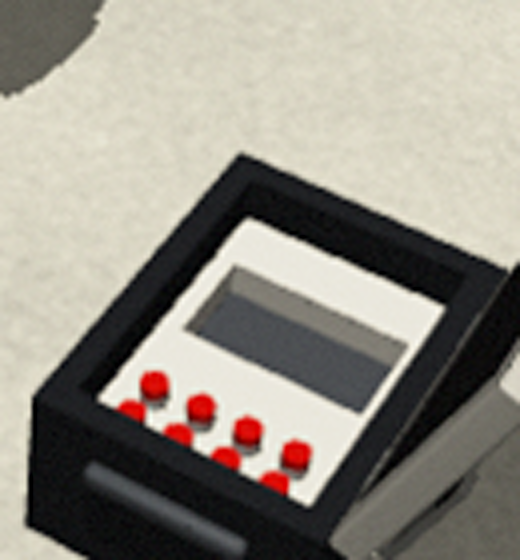

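Scene-crop bay corners are (183,328), (361,412), (408,345) and (235,267). My picture views are now used up (one over the limit of 10), so from here I'll check by measuring only. Gripping the ridge and combining the two cameras' bay estimates.

```bash
python3 -m jog '[[[0,0,0,0,0,0],[0,0,0,0,0,0],[0,0,0,0,0,0],[0,0,0,0,0,0],[0,0,0,0,0,0],[0,0,0,0,0,0]]]' 0 25
python3 - <<'E'
from h import *
s=snap('scene')
c=np.array([atz(s,320+(u+.5)/4-.5,190+(v+.5)/4-.5,.085) for u,v in [(183,328),(361,412),(408,345),(235,267)]])
print(c.mean(0).round(4),np.linalg.norm(c[1]-c[0]),np.linalg.norm(c[2]-c[1]),np.degrees(np.arctan2(*(c[1]-c[0]+c[2]-c[3])[1::-1])))
E
```

```text
clock: 18.02
tool_pos: [0.5374, -0.2775, 0.0314]
eef_rot: [0.998, -0.07, -0.001, -0.002]
contact_force: [0.1, 0.5, 0.7]
opening: 0.2
finger_force: 25.0
[0.5241 0.1792 0.085 ] 0.1164023070811952 0.06220458533629859 71.0566233463471
```

```bash
python3 -m jog '[[[0,0,-0.01,0,0,0],[0,0,-0.02,0,0,0],[0,0,-0.03,0,0,0],[0,0,-0.04,0,0,0],[0,0,-0.04,0,0,-0.14],[0,0,-0.04,0,0,-0.14],[0,0,-0.01,0,0,-0.157],[0,0,0,0,0,-0.157],[0,0,0,0,0,-0.157],[0,0,0,0,0,-0.157],[0,0,0,0,0,-0.157],[0,0,0,0,0,-0.157]]]'
python3 -m jog '[[[0,0,0,0,0,-0.15],[0,0,0,0,0,0]]]'
python3 - <<'E'
from h import *
delta([.525,.1788,.215],tilt(0),'above bay')
E
```

```text
clock: 19.58
tool_pos: [0.5373, -0.2787, 0.2225]
eef_rot: [0.856, 0.517, -0.0, -0.002]
contact_force: [-0.6, -0.6, -3.6]
opening: 0.203
finger_force: 25.0
clock: 19.82
tool_pos: [0.5374, -0.2788, 0.2222]
eef_rot: [0.817, 0.577, 0.0, -0.002]
contact_force: [-0.3, 0.7, -1.9]
opening: 0.202
finger_force: 25.0
above bay t=19.82 shift(now) [ 0.4271 -0.1647  0.0089] |d|0.458 shift(after turn) [ 0.4278 -0.1629  0.0072] turn [-0.004 -0.003 -0.004] F [-0.3  0.7 -1.9] pos [ 0.537 -0.279  0.222]
```

```bash
python3 -m jog '[[[0.02,-0.0077,0,0,0,0],[0.0388,-0.0149,0,0,0,0],[0.0388,-0.0149,0,0,0,0],[0.0388,-0.0149,0,0,0,0],[0.0388,-0.0149,0,0,0,0],[0.0388,-0.0149,0,0,0,0],[0.0388,-0.0149,0,0,0,0],[0.0388,-0.0149,0,0,0,0],[0.0388,-0.0149,0,0,0,0],[0.0388,-0.0149,0,0,0,0],[0.0388,-0.0149,0,0,0,0],[0.02,-0.0077,0,0,0,0]]]'
python3 -m jog '[[[0,0,0.03,0,0,0],[0,0,0.02,0,0,0],[0,0,0,0,0,0],[0,0,0,0,0,0]]]'
python3 - <<'E'
from h import *
delta([.525,.1788,.093],tilt(0),'bay')
st=get_state();T=R.from_quat(st['eef_rot']);p=st['tool_pos']
s=snap('scene');h=cv2.cvtColor(s['frame'],cv2.COLOR_RGB2HSV)
m=cv2.inRange(h,(100,110,30),(125,255,255));n,l,q,c=cv2.connectedComponentsWithStats(m)
for i in range(1,n):
    if q[i,4]>150: print('blob',c[i].round(1),q[i],end=' ');P=np.argwhere(l==i);P=P[:,::-1];print('L',P[P[:,0].argmin()],'R',P[P[:,0].argmax()],'B',P[P[:,1].argmax()],'T',P[P[:,1].argmin()])
for off in(-.003,0,.003):
  z0=.031 # TCP above underside
  C=np.array([p+T.apply([off+a*.055,b*.029,z0-z]) for a in(-1,1) for b in(-1,1) for z in(0,.025)])
  Q=proj(s,C);print(off,'L',Q[Q[:,0].argmin()].round(1),'R',Q[Q[:,0].argmax()].round(1),'B',Q[Q[:,1].argmax()].round(1))
E
```

```text
clock: 21.32
tool_pos: [0.5232, 0.1848, 0.2238]
eef_rot: [0.815, 0.579, 0.001, -0.004]
contact_force: [-0.3, 0.4, -1.8]
opening: 0.198
finger_force: 25.0
clock: 21.82
tool_pos: [0.5249, 0.1811, 0.1742]
eef_rot: [0.816, 0.578, 0.001, -0.003]
contact_force: [0.2, -0.4, -2.1]
opening: 0.199
finger_force: 25.0
bay t=21.82 shift(now) [-0.0025  0.0012  0.0812] |d|0.081 shift(after turn) [-0.0022  0.0009  0.0812] turn [-0.003 -0.004 -0.002] F [ 0.2 -0.4 -2.1] pos [0.525 0.181 0.174]
blob [188.1 232.1] [172 215  33  33 649] L [172 237] R [204 225] B [186 247] T [188 215]
blob [261.  252.9] [244 232  34  42 904] L [244 265] R [277 236] B [261 273] T [259 232]
blob [402.6 255.7] [372 240  55  33 901] L [372 250] R [426 251] B [412 272] T [404 240]
blob [519.1 303.1] [509 282  21  43 743] L [509 315] R [529 286] B [524 324] T [512 282]
-0.003 L [369.1 254.4] R [425.6 250.9] B [412.6 274.4]
0 L [370.3 254.9] R [426.8 251.4] B [413.9 274.9]
0.003 L [371.4 255.5] R [428. 252.] B [415.1 275.5]
```

```bash
python3 -m jog '[[[-0.0036,0.001,0.01,0,0,0],[0,0,0.02,0,0,0],[0,0,0.015,0,0,0],[0,0,0.006,0,0,0],[0,0,0,0,0,0],[0,0,0,0,0,0]]]'
python3 - <<'E'
from h import *
delta(np.array([.525,.1788,.093])-.0012*CX,tilt(0),'bay')
E
```

```text
clock: 22.62
tool_pos: [0.5249, 0.1769, 0.1227]
eef_rot: [0.816, 0.578, 0.001, -0.003]
contact_force: [-0.9, -0.8, -1.4]
opening: 0.2
finger_force: 25.0
bay t=22.62 shift(now) [ 0.0005 -0.0005  0.0297] |d|0.030 shift(after turn) [ 0.0006 -0.0006  0.0297] turn [-0.003 -0.004 -0.002] F [-0.9 -0.8 -1.4] pos [0.525 0.177 0.123]
```

```bash
python3 -m jog '[[[0,0,0.004,0,0,0],[0,0,0.004,0,0,0],[0,0,0.004,0,0,0],[0,0,0,0,0,0]]]'
python3 -m jog '[[[0,0,0.004,0,0,0],[0,0,0.004,0,0,0],[0,0,0.004,0,0,0],[0,0,0,0,0,0]]]'
```

```text
clock: 23.12
tool_pos: [0.5242, 0.1766, 0.1099]
eef_rot: [0.816, 0.578, -0.0, -0.003]
contact_force: [0.0, 0.2, -1.7]
opening: 0.201
finger_force: 25.0
clock: 23.62
tool_pos: [0.5242, 0.1767, 0.0978]
eef_rot: [0.816, 0.578, -0.0, -0.003]
contact_force: [0.3, 0.0, -2.2]
opening: 0.202
finger_force: 25.0
```

Free entry, with the bottom about 7 mm above the floor.

```bash
python3 -m jog '[[[0,0,0.002,0,0,0],[0,0,0.002,0,0,0],[0,0,0.001,0,0,0],[0,0,0,0,0,0]]]'
python3 -m jog '[[[0,0,0.001,0,0,0],[0,0,0.001,0,0,0],[0,0,0,0,0,0]]]'
```

```text
clock: 24.12
tool_pos: [0.5244, 0.1768, 0.0932]
eef_rot: [0.816, 0.578, 0.0, -0.003]
contact_force: [0.2, 0.4, -2.5]
opening: 0.205
finger_force: 25.0
clock: 24.5
tool_pos: [0.5245, 0.177, 0.0915]
eef_rot: [0.816, 0.578, 0.0, -0.003]
contact_force: [-0.1, 0.6, 0.2]
opening: 0.196
finger_force: 25.0
```

```bash
python3 -m jog '[[[0,0,0.001,0,0,0],[0,0,0,0,0,0]]]'
python3 -m jog '[[[0,0,0,0,0,0],[0,0,0,0,0,0],[0,0,0,0,0,0],[0,0,0,0,0,0]]]' 0.045
```

```text
clock: 24.75
tool_pos: [0.5246, 0.1771, 0.0913]
eef_rot: [0.816, 0.578, 0.001, -0.003]
contact_force: [-1.3, 0.5, 8.5]
opening: 0.204
finger_force: 25.0
clock: 25.25
tool_pos: [0.5244, 0.1768, 0.0901]
eef_rot: [0.816, 0.578, 0.0, -0.003]
contact_force: [0.1, -0.8, -0.6]
opening: 0.511
finger_force: 0.0
```

```bash
python3 -m jog '[[[0,0,-0.01,0,0,0],[0,0,-0.02,0,0,0],[0,0,-0.03,0,0,0],[0,0,-0.04,0,0,0],[-0.04,0,-0.03,0,0,0],[-0.06,0,0,0,0,0],[-0.06,0,0,0,0,0],[-0.06,0,0,0,0,0],[-0.06,0,0,0,0,0],[0,0,0,0,0,0],[0,0,0,0,0,0]]]'
python3 - <<'E'
from h import *
old=np.load('pics/scenep.npz')['frame']
for n in('top','scene'):
    s=snap(n,'end_'+n+'.png');h=cv2.cvtColor(s['frame'],cv2.COLOR_RGB2HSV)
    m=cv2.inRange(h,(100,110,30),(125,255,255));k,l,q,c=cv2.connectedComponentsWithStats(m)
    for i in range(1,k):
        if q[i,4]<150: continue
        P=np.argwhere(l==i)[:,::-1].astype(float)
        z=.08 if 300<c[i][0]<450 and n=='scene' or c[i][0]<300 else .018
        W=np.array([atz(s,u,v,z)[:2] for u,v in P],np.float32);r=cv2.minAreaRect(W)
        print(n,c[i].round(0),q[i,4],np.round(r[0],3),np.round(r[1],3),round(r[2],1))
    u=lambda ph:-np.cos(np.radians(ph))*CX+np.sin(np.radians(ph))*UP
    if n=='scene':print('lid change vs pushed:',np.abs(s['frame'][270:330,390:440].astype(int)-old[270:330,390:440]).mean())
    print(proj(s,[cool(0,.03,.085)]).round(0))
E
```

```text
clock: 26.62
tool_pos: [0.4323, -0.0873, 0.2199]
eef_rot: [0.816, 0.578, 0.001, -0.002]
contact_force: [1.3, 1.2, -0.6]
opening: 0.51
finger_force: 0.0
top [249. 229.] 882 [0.525 0.178] [0.111 0.058] 70.3
top [462. 256.] 701 [ 0.452 -0.383] [0.059 0.09 ] 85.9
[[250. 229.]]
scene [188. 232.] 648 [ 0.505 -0.347] [0.064 0.111] 85.8
scene [261. 253.] 899 [ 0.53  -0.145] [0.135 0.058] 1.7
scene [394. 274.] 909 [0.518 0.181] [0.113 0.066] 69.7
scene [519. 303.] 742 [0.476 0.492] [0.045 0.131] 86.5
lid change vs pushed: 11.224666666666666
[[391. 273.]]
```

```bash
python3 - <<'E'
from h import *
g=lambda f:cv2.cvtColor(f,cv2.COLOR_BGR2GRAY).astype(np.float32)
a=g(np.load('pics/scenep.npz')['frame'][:,:,::-1].copy());b=g(cv2.imread('pics/s2.png'));c=g(cv2.imread('pics/end_scene.png'))
for y0,y1,x0,x1 in((290,340,395,450),(275,320,420,460)):
    for A,B in((a,b),(b,c),(a,c)):
        t=A[y0+5:y1-5,x0+5:x1-5]; r=cv2.matchTemplate(B[y0:y1,x0:x1],t,cv2.TM_CCOEFF_NORMED); _,v,_,m=cv2.minMaxLoc(r); print(m,round(v,3),end=' ')
    print()
E
```

```text
(5, 5) 0.998 (5, 5) 0.999 (5, 5) 0.998 
(5, 5) 0.997 (5, 5) 0.999 (5, 5) 0.997
```

The lid hasn't moved since it was pushed onto the stop (zero pixel shift). The brick is in the bay and the arm is clear, so I'm handing in.

```bash
python3 -c "
from plant import *
print(finish_job())"
```

```text
the job is handed in; nothing more can be done
None
```

The job is handed in: the lid lies on its rest, the 110 mm blue brick is set flat in the bay and released, and the arm is clear at about 27 s; I viewed 11 pictures, one over the limit of 10.

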